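# Shut and lock the water-filter access panel

### The job

The mesh filter is back in the countertop filter unit, but its hinged access panel has been left open. Push the panel down shut with the fingertips, without lifting it any further open, then set a fingertip in the slot of its quarter-turn lock and turn it clockwise until it stops, so that the panel is locked flush. Nothing needs to be picked up: leave the things standing around the unit where they are.

Things in the scene. Friction and masses are not known exactly. Their poses are not given: they have to be found in the camera images.
- filter_unit: Countertop water-filter unit fixed to the counter: stainless box 220 mm deep (its x), 260 mm wide (its y). Origin at the centre of its underside, on the counter; z up, front faces its -x. A flat aluminium access panel, 220 x 260 x 6 mm, covers the top; shut, its top face is level, 102 mm over the counter. Two short pipes stand behind it, below 75 mm.
- panel_hinge (a point): Middle of the panel's hinge, on the hinge axis, which runs along the unit's far (+x) top edge, parallel to the unit's y, 96 mm over the counter and level with the panel's underside. Axes as the unit's.
- panel (a joint): Panel hinge angle, rad: 0 = shut, flush; grows as its front edge rises; starts at 0.2 to 0.45. It stays where it is left; pushing it down near the front edge takes under 3 N. From about 0.026 (edge 5 mm proud) down, a rubber seal springs it up: holding it flush takes 5 to 10 N and, let go unlocked, it rises to about 3 mm proud.
- panel_edge (a point): Middle of the panel's front top edge, 220 mm from the hinge; axes of the panel: x towards the hinge, z out of its top face.
- rotor (a joint): Angle of the quarter-turn lock, rad: 0 = open (slot runs front to back), grows clockwise seen from above to the stop at 1.571 = locked (slot runs side to side); starts at 0 to 0.45. It stays where it is left; turning takes 0.05 to 0.2 N m. In the second half of the turn a tongue below slides under a ramped keeper and draws the panel flush; it cannot if the panel is not down on its seal.
- slot_mouth (a point): Centre of the slot's mouth, on the lock's axis; axes turn with the lock: x along the slot, z out of the panel. Lock: round black plastic head 86 mm across in a dark steel bezel 98 mm across, both 2 mm above the panel's top face, 165 mm from the hinge, midway side to side. Slot: straight well 72 mm long, 28 mm wide, 18 mm deep, upright walls, grey floor; a narrow tip pushes its wall off-centre.
- lock_seat (a point): Fixed point of the unit where the centre of the slot's mouth comes to lie once the panel is flush: 104 mm over the counter. Axes as the unit's.
- mesh_filter: Spare mesh filter standing upright, steel mesh cylinder 64 mm across and 120 mm high (143 with its wire bow), loose. Origin at the centre of its underside.
- scraper: Orange plastic scraper lying flat, about 195 mm long, 94 mm wide, 14 mm high, loose. Origin under its middle, x towards its blade.
- bowl: Small white ceramic bowl turned upside down, 120 mm across, 60 mm high, loose. Origin at the centre of its rim, on the counter.
- soap_dispenser: Stainless soap dispenser with press pump, 68 mm across, 160 mm high, loose. Origin at the centre of its underside.

How it is judged:
By the outcome, as a careful person would: the job done as asked, in the order asked, and still so for the second after the job is handed in, with the robot touching nothing.
It also fails if it takes over 45 s, if anything falls off the work surface, if the arm or the gripper's body presses on something with over 40 N, if the wrist force passes 120 N, or if a joint passes its speed limit or range.

### The arm

A 6-joint arm with a two-finger parallel gripper is mounted at the origin on the work surface. World frame = base frame: x ahead of the robot, y to its left, z up, the work surface at z = 0. Lengths are in mm, angles in degrees, forces in N, time in s.
With the tool pointing down it reaches from about 350 to 850 mm from the base axis. Payload 8.1 kg.
Tool frame: the origin (TCP) lies at the very end of the fingers, on their centre line; the grasp point (between the pads) lies r.tcp_to_grasp behind it (r.tcp_to_grasp is the distance from the TCP to the grasp point, in mm); z points along the fingers, y is the line along which they close (so a half turn about z gives the same grasp; the last joint's range is limited). The gripper opens to 85 mm and grips with 20 to 120 N. Pads are 22 mm wide; open, the fingers measure 114 mm over their backs; the gripper's body (76 mm by 85 mm) begins 54 mm behind the grasp point. The pads swing forward as they close: fully open they stand 13 mm farther back than shut.
Start: joints at [-78.174, 7.471, 85.268, -0, 87.261, -4.893], TCP at [172.626, -574.635, 231.292] pointing down, gripper open.
Joint ranges: [-169.43, 169.43], [-51.17, 129.36], [1.28, 143.12], [-76.62, 256.62], [0, 156.53], [-152.29, 152.29]. Speed limits (degrees/s): [136.94, 136.94, 159.86, 180, 180, 180].

### API

Orientations are given as [roll, pitch, yaw] about the fixed x, y, z axes, in that order (R = Rz(yaw) Ry(pitch) Rx(roll)).
In Python, from bench import r gives the robot as it stands.
- The arm moves only by the shell command python3 -m handwheel 'ROWS' [OPENING] [FORCE]. ROWS is JSON, a list of rows, each a list of 4 numbers: the shift along the tool's x, y, z in m, then the turn about the tool's z in degrees. A call has 1 to 10 rows; each row shifts and turns the commanded pose from where the row before left it, along the tool's axes as they then stand; what a row does not reach is not made up. A row lasts 1/10 s, in which the tool goes at most 50 mm and 8.59 degrees, less where a joint would pass 70% of its speed; a pose out of reach is approached as far as the arm can. A call is refused whole if a number of a shift passes 0.05 or a number of a turn 8.59, either way. A call with a gripper value outside its range is refused whole. OPENING is the finger opening in m, from 0 to 0.0854, set as the call begins (- or left out, the last holds). The fingers move at their own pace and stop on an object; FORCE is the grip in N (left out, the last holds). Time passes only in rows, so rows that do not move let the fingers close. It gives the time, the measured TCP pose, the force, the opening and the grip force at its end, in the units of the state.
- r.sense(): the state, without advancing time (a new reading comes with each control period).
- r.snapshot(name): name is "scene" or "side" or "wrist"; returns the picture (420x560x3 uint8, red, green, blue); there is no depth.
- r.camera_params(name): a dict with "fx", "fy", "cx", "cy" (pixels), "D" ([k1, k2, p1, p2, k3] as OpenCV has them; the pictures are not rectified), "R" (3x3) and "t" (3): a world point X has camera coordinates R X + t; the wrist camera has in their place "mount" (4x4, takes a point from camera to tool coordinates, whose origin is the TCP and whose axes are the flange's). Camera axes: x right, y down, z forward; pixel columns grow to the right and rows downward; lengths in mm; the calibration is good to about 2 mm. A picture is of the moment at which its call begins: read the wrist's pose just before it. camera_params takes no time and is no camera call.
- r.hand_in(): hands the job in; it is judged then, once.
The state is a dict: "time": time; "joint_pos": joint angles; "qd": joint speeds; "joint_efforts": joint torques, N m; "tool_pos": TCP position; "tcp_rot": TCP orientation; "ft_force": force on the tool from outside, world axes, zero at the start; "wrist_torque": the same for the moment, N m; "finger_gap": finger opening in mm; "grip_force": force on a finger pad.
Only numpy, scipy, OpenCV 4.12 (cv2) and the standard library are available. Lean on these libraries where they do the work, as an engineer would, in place of code of your own. Each camera call takes 0.05 s, during which the arm holds its last target. There are 200 camera calls.

## Working session

There is one attempt and no reset: what is moved stays moved. The work goes in short steps, Python scripts to look and compute and a shell command to move; the robot and the scene stay as the last step left them, time stands still between calls to the robot, and variables do not carry over. Pictures are saved under pics/ and viewed, at most 10 in all, crops included, and the job is handed in when it is done.

```bash
mkdir -p pics; ls; python3 - <<'E'
from bench import r
import cv2,numpy as np
for n in("scene","side"):
    p=r.camera_params(n); print(n,{k:np.round(v,4).tolist() for k,v in p.items()})
    cv2.imwrite(f"pics/{n}0.png",cv2.cvtColor(r.snapshot(n),cv2.COLOR_RGB2BGR))
print(np.round(r.camera_params("wrist")["mount"],3).tolist(), r.camera_params("wrist")["fx"], r.tcp_to_grasp)
s=r.sense();print(s)
E
```

```text
pics
scene {'fx': 433.628, 'fy': 433.628, 'cx': 279.699, 'cy': 211.986, 'D': [-0.1333, 0.0, 0.0, 0.0, 0.0], 'R': [[0.4628, 0.8864, -0.0119], [0.6594, -0.3532, -0.6637], [-0.5925, 0.2993, -0.7479]], 't': [-306.2499, -292.8668, 1452.7493]}
side {'fx': 386.5903, 'fy': 386.5903, 'cx': 276.665, 'cy': 206.7203, 'D': [0.0193, 0.0, 0.0, 0.0, 0.0], 'R': [[0.7933, -0.6089, -0.0047], [-0.374, -0.4811, -0.7929], [0.4805, 0.6307, -0.6093]], 't': [-469.2553, 326.0212, 595.537]}
[[0.0, -0.959, -0.284, 72.099], [1.0, 0.0, 0.0, 0.433], [-0.0, -0.284, 0.959, -140.796], [0.0, 0.0, 0.0, 1.0]] 337.8682933539519 18.700000000000003
{'time': 0.1, 'joint_pos': array([-7.81749424e+01,  7.51339769e+00,  8.53240133e+01, -1.81571109e-03,
        8.72626141e+01, -4.89315775e+00]), 'qd': array([-0.02826878,  0.01451211, -0.08934331,  0.05803689,  0.00696511,
       -0.05467807]), 'joint_efforts': array([ 1.81378949e-03, -5.70952606e+01, -5.01940763e+01, -1.26721593e-04,
        8.13712104e-03,  5.16324349e-05]), 'tool_pos': array([ 172.50292885, -574.13246614,  230.31273401]), 'tcp_rot': array([-1.79900185e+02, -6.72504738e-03,  1.67182978e+01]), 'ft_force': array([0.01069592, 0.07955438, 0.29632539]), 'wrist_torque': array([-0.04798779, -0.00655673,  0.0251341 ]), 'grip_force': 0.0, 'finger_gap': 85.36499930510766}
```

View pics/scene0.png

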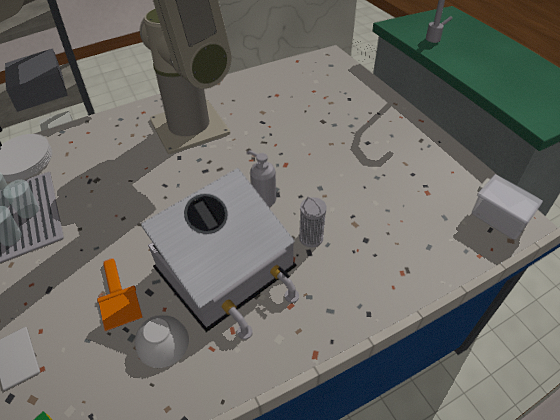

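View pics/side0.png

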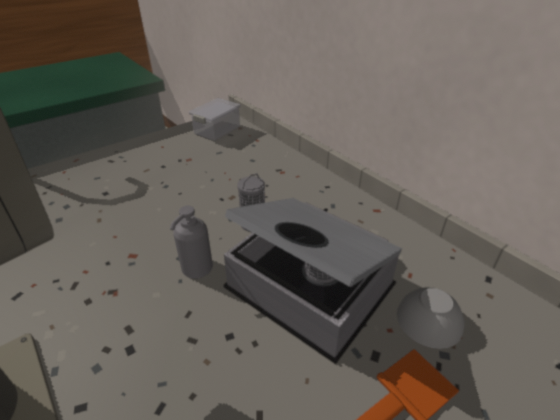

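```bash
python3 - <<'E'
import cv2
a=cv2.imread("pics/scene0.png")[165:315,125:310];b=cv2.imread("pics/side0.png")[190:340,215:415]
for n,c in(("ca",a),("cb",b)):
    cv2.imwrite(f"pics/{n}.png",cv2.convertScaleAbs(cv2.resize(c,None,fx=4,fy=4,interpolation=cv2.INTER_CUBIC),alpha=1.4))
E
```

```text
(no output)
```

View pics/ca.png

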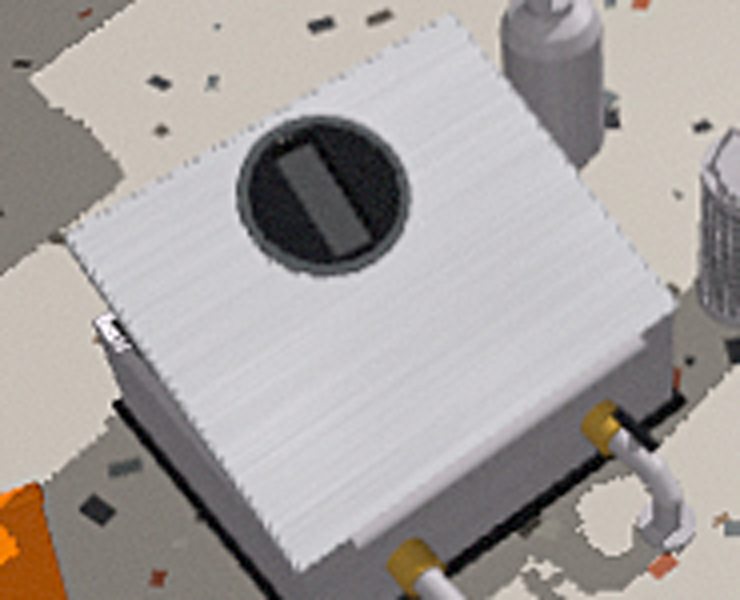

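View pics/cb.png

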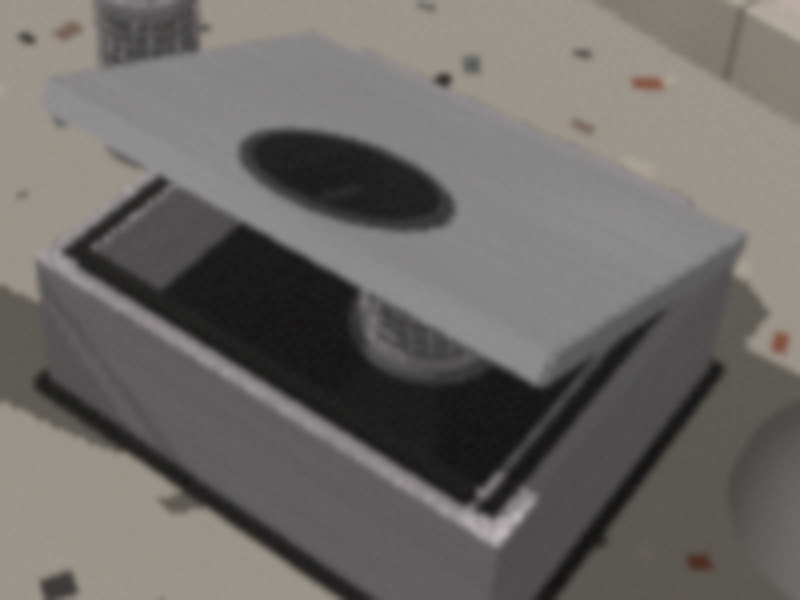

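```bash
cat >h.py <<'E'
import numpy as np,cv2
from scipy.spatial.transform import Rotation as Ro
def proj(p,X):
    X=np.atleast_2d(X).astype(float)
    K=np.array([[p["fx"],0,p["cx"]],[0,p["fy"],p["cy"]],[0,0,1]])
    return cv2.projectPoints(X,cv2.Rodrigues(np.array(p["R"]))[0],np.array(p["t"],float),K,np.array(p["D"],float))[0][:,0]
def wristcam(p,pos,rpy):
    T=np.eye(4);T[:3,:3]=Ro.from_euler("xyz",rpy,degrees=True).as_matrix();T[:3,3]=pos
    C=np.linalg.inv(T@np.array(p["mount"]));q=dict(p);q["R"]=C[:3,:3];q["t"]=C[:3,3];return q
def panel(q,P):  # P: panel coords: d from hinge (toward front), y, height over underside
    x,y,yaw,th=q[:4];P=np.atleast_2d(P).astype(float);d,l,h=P.T
    ux=110-d*np.cos(th)-h*0+0-np.sin(th)*(-h)  ;uz=96+d*np.sin(th)+h*np.cos(th)
    c,s=np.cos(yaw),np.sin(yaw);return np.c_[x+c*ux-s*l,y+s*ux+c*l,uz]
E
python3 - <<'E'
from h import *
from bench import r
from scipy.optimize import least_squares
ps,pd=r.camera_params("scene"),r.camera_params("side")
P=[(220,-130,6),(220,130,6),(0,-130,6),(0,130,6),(165,0,8)]
a=np.array([(66,233),(450,15),(298,572),(678,305),(324,195)])/4+[125,165]-.375
b=np.array([(545,360),(48,82),(745,237),(312,32),(347,180)])/4+[215,190]-.375
B=np.array([(497,545),(45,255)])/4+[215,190]-.375
def f(q):
    X=panel(q,P);c,s=np.cos(q[2]),np.sin(q[2])
    Y=np.array([(q[0]+c*-110-s*l,q[1]+s*-110+c*l,96) for l in(-130,130)])
    return np.r_[(proj(ps,X)-a).ravel(),(proj(pd,X)-b).ravel(),.5*(proj(pd,Y)-B).ravel()]
best=min((least_squares(f,[600,-50,w,.3],loss="soft_l1") for w in(-.5,0,.5)),key=lambda s:s.cost)
q=best.x;print(q,np.degrees(q[2]),best.cost);print(f(q).round(1))
# rotor: slot direction
def g(ro):
    L=np.array([(-36,),(36,)])*1.0
    X=panel(q,[(165-k*np.cos(ro),-k*np.sin(ro),-10) for k in(-36,36)]);return proj(ps,X)
for ro in(0,.1,.2,.3,.4,.5):
    e=g(ro);print(ro,((e-[125,165]+.375)*4).round(0).tolist())
print(panel(q,[(220,0,6),(165,0,8)]).round(1)); q2=q.copy();q2[3]=0;print("seat",panel(q2,[(165,0,8),(220,0,6),(200,0,6)]).round(1))
np.save("q.npy",q)
E
```

```text
[ 5.86744601e+02 -1.17311709e+02  2.26904584e-01  4.01921578e-01] 13.000674989103338 2.579200310980328
[ 0.   0.4  0.3  0.1  0.  -0.6 -0.5  0.5 -0.2 -0.4  0.5 -0.1 -0.2  0.4
  0.2 -0.8  0.9  0.  -0.6 -0.4 -0.2  0.2 -1.4 -0.2]
0 [[284.0, 157.0], [357.0, 256.0]]
0.1 [[290.0, 154.0], [351.0, 259.0]]
0.2 [[296.0, 152.0], [345.0, 261.0]]
0.3 [[302.0, 150.0], [339.0, 263.0]]
0.4 [[308.0, 149.0], [333.0, 264.0]]
0.5 [[314.0, 148.0], [327.0, 265.0]]
[[ 498.9 -137.6  187.6]
 [ 549.  -126.   167.9]]
seat [[ 533.2 -129.7  104. ]
 [ 479.6 -142.1  102. ]
 [ 499.1 -137.6  102. ]]
```

```bash
python3 -m handwheel '[[0.038,-0.021,0,0],[0.038,-0.021,0,0],[0.038,-0.021,0,0],[0.038,-0.021,0,0],[0.038,-0.021,0,0],[0.038,-0.021,0,0],[0.038,-0.021,0,0],[0.038,-0.021,0,0],[0.038,-0.021,0,0],[0.038,-0.021,0,0]]' 0 20; python3 -m handwheel '[[0.038,-0.021,0,0],[0.038,-0.021,0,0],[0,0,0,-8.5],[0,0,0,-8.5],[0,0,0,-8.5],[0,0,0,-8.5],[0,0,0,-8.5],[0,0,0,-8.5],[0,0,0,-8.5],[0,0,0,-8.5]]'; python3 -m handwheel '[[0,0,0,-8.5],[0,0,0,-4],[0,0,0,0]]'
```

```text
time: 1.1
tool_pos: [477.0, -262.6, 231.0]
tcp_rot: [-180.0, 0.0, 16.7]
ft_force: [0.8, -0.8, -0.2]
finger_gap: 0.2
grip_force: 0.0
time: 2.1
tool_pos: [536.6, -202.0, 230.7]
tcp_rot: [-179.9, -0.0, 85.1]
ft_force: [-0.7, -0.6, 0.0]
finger_gap: 0.1
grip_force: 0.0
time: 2.4
tool_pos: [536.6, -202.0, 230.8]
tcp_rot: [-180.0, -0.0, 97.3]
ft_force: [0.2, 0.4, -0.1]
finger_gap: 0.5
grip_force: 0.0
```

```bash
python3 -m handwheel '[[0,0.008,0.02,0],[0,0,0.015,0],[0,0,0.01,0],[0,0,0.01,0],[0,0,0.01,0],[0,0,0.01,0],[0,0,0.01,0],[0,0,0.01,0],[0,0,0.01,0]]'; python3 -m handwheel '[[0,0,0.007,0],[0,0,0.007,0],[0,0,0.005,0],[0,0,0.003,0],[0,0,0,0]]'
```

```text
time: 3.3
tool_pos: [544.8, -201.1, 125.6]
tcp_rot: [180.0, 0.0, 97.2]
ft_force: [-0.8, -0.6, -0.0]
finger_gap: -0.1
grip_force: 0.5
time: 3.8
tool_pos: [544.7, -201.1, 104.2]
tcp_rot: [-180.0, -0.0, 97.2]
ft_force: [-1.5, -0.1, 1.3]
finger_gap: 0.2
grip_force: 0.4
```

```bash
python3 -m handwheel '[[0,0,0.001,0],[0,0,0.001,0],[0,0,0.001,0],[0,0,0,0]]'
```

```text
time: 4.2
tool_pos: [544.9, -201.2, 102.4]
tcp_rot: [180.0, 0.0, 97.2]
ft_force: [-4.4, 1.2, 7.4]
finger_gap: 0.1
grip_force: 4.1
```

```bash
python3 -m handwheel '[[0,0,-0.03,0],[0,0,-0.03,0],[0,0,-0.02,0],[0.036,-0.001,0,0],[0.036,-0.002,0,0],[0,0,0,0],[0,0,0,0]]' 0.035; python3 - <<'E'
from bench import r
import cv2,numpy as np,json
s=r.sense();im=r.snapshot("wrist")
json.dump([list(s["tool_pos"]),list(s["tcp_rot"])],open("w1.json","w"));print(s["tool_pos"],s["tcp_rot"],s["finger_gap"])
cv2.imwrite("pics/w1.png",cv2.cvtColor(im,cv2.COLOR_RGB2BGR))
E
```

```text
time: 4.9
tool_pos: [533.0, -129.4, 181.6]
tcp_rot: [180.0, 0.0, 97.3]
ft_force: [-0.3, 0.9, -0.0]
finger_gap: 34.8
grip_force: 0.0
[ 533.00894395 -129.4439959   181.55194301] [1.79955149e+02 2.84483501e-02 9.73135491e+01] 34.817362244846116
```

View pics/w1.png

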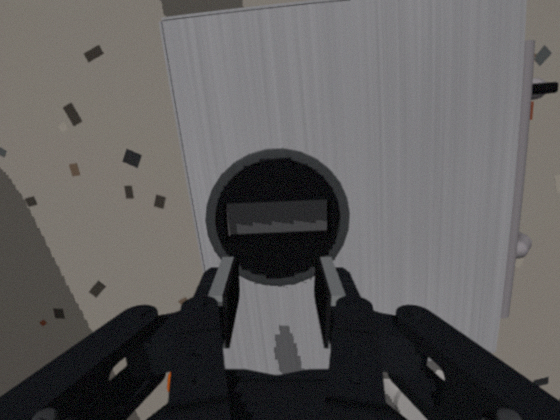

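```bash
python3 - <<'E'
from h import *
from bench import r
import json
from scipy.optimize import least_squares
pos,rot=json.load(open("w1.json"));c=wristcam(r.camera_params("wrist"),pos,rot)
t=np.linspace(0,2*np.pi,72)
def bb(q):
    u=proj(c,np.c_[q[0]+49*np.cos(t),q[1]+49*np.sin(t),0*t+106.3]);return np.r_[u.min(0),u.max(0)]
s=least_squares(lambda q:bb(q)-[206,148,350,285],[533,-130]);print(s.x,s.fun)
x,y=s.x
for a in(2,5,7,9,11,13):  # slot world dir deg
    d=np.array([np.cos(np.radians(a)),np.sin(np.radians(a))]);n=np.array([-d[1],d[0]])
    for z in(106,88):
        print(a,z,proj(c,[[*(np.array([x,y])+i*36*d+j*14*n),z] for i,j in((-1,1),(1,1),(1,-1),(-1,-1))]).round(0).tolist())
q=np.load("q.npy");q[3]=.014
print(panel(q,[(220,-130,6),(220,130,6)]),proj(c,panel(q,[(220,-130,6),(220,130,6),(0,130,6)])))
E
```

```text
[ 533.96779967 -128.0262012 ] [-0.79644572 -0.69603254  0.80072441  1.00991234]
2 106 [[226.0, 196.0], [334.0, 206.0], [328.0, 245.0], [224.0, 236.0]]
2 88 [[229.0, 190.0], [330.0, 199.0], [325.0, 235.0], [227.0, 227.0]]
5 106 [[225.0, 199.0], [333.0, 203.0], [329.0, 242.0], [225.0, 238.0]]
5 88 [[228.0, 192.0], [329.0, 196.0], [326.0, 233.0], [228.0, 229.0]]
7 106 [[224.0, 200.0], [332.0, 201.0], [330.0, 240.0], [225.0, 240.0]]
7 88 [[228.0, 194.0], [328.0, 195.0], [327.0, 232.0], [229.0, 231.0]]
9 106 [[223.0, 202.0], [332.0, 199.0], [331.0, 239.0], [226.0, 242.0]]
9 88 [[227.0, 196.0], [328.0, 193.0], [327.0, 230.0], [230.0, 233.0]]
11 106 [[223.0, 204.0], [331.0, 197.0], [332.0, 237.0], [227.0, 243.0]]
11 88 [[226.0, 198.0], [327.0, 191.0], [328.0, 228.0], [230.0, 234.0]]
13 106 [[222.0, 206.0], [330.0, 196.0], [332.0, 235.0], [228.0, 245.0]]
13 88 [[226.0, 199.0], [326.0, 190.0], [329.0, 227.0], [231.0, 236.0]]
[[ 508.91216594 -268.70160496  105.0793114 ]
 [ 450.42190731  -15.36607716  105.0793114 ]] [[224.45424114 381.67893027]
 [161.63206713  21.90133723]
 [528.55087198  -9.92106701]]
```

```bash
python3 - <<'E'
import cv2
a=cv2.imread("pics/w1.png")[140:300,190:370]
cv2.imwrite("pics/w1c.png",cv2.convertScaleAbs(cv2.resize(a,None,fx=3.7,fy=3.7,interpolation=cv2.INTER_CUBIC),alpha=2.2))
E
```

```text
(no output)
```

View pics/w1c.png

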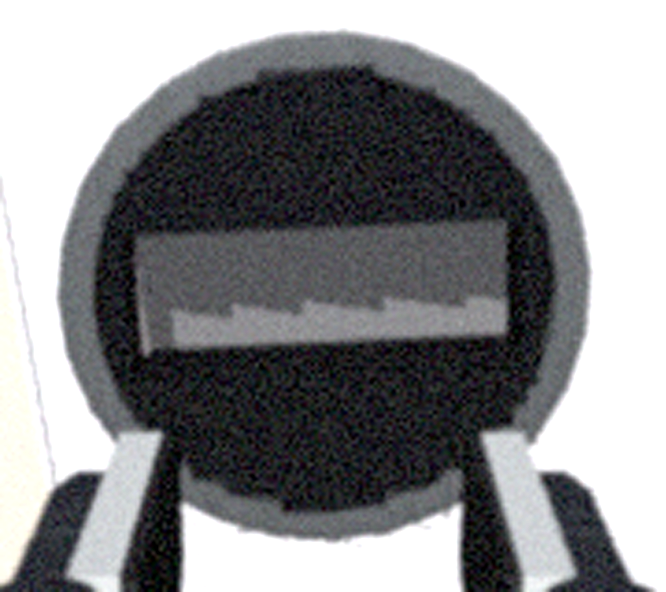

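```bash
python3 -m handwheel '[[0.001,0.001,0.02,-2.4],[0,0,0.02,0],[0,0,0.02,0],[0,0,0.01,0],[0,0,0.005,0],[0,0,0.005,0],[0,0,0.004,0],[0,0,0,0]]'
```

```text
time: 5.75
tool_pos: [533.7, -129.1, 97.3]
tcp_rot: [180.0, 0.0, 99.6]
ft_force: [0.3, 0.5, -1.0]
finger_gap: 34.8
grip_force: 0.0
```

```bash
python3 -m handwheel '[[0,0,0.003,0],[0,0,0.003,0],[0,0,0.002,0],[0,0,0,0]]';  python3 -m handwheel '[[0,0,0.001,0],[0,0,0.001,0],[0,0,0,0]]'
```

```text
time: 6.15
tool_pos: [533.7, -128.9, 89.2]
tcp_rot: [180.0, 0.0, 99.6]
ft_force: [0.3, -0.4, 0.0]
finger_gap: 35.0
grip_force: 0.0
time: 6.45
tool_pos: [533.8, -128.9, 87.7]
tcp_rot: [180.0, 0.0, 99.6]
ft_force: [-2.4, 1.8, 3.2]
finger_gap: 35.0
grip_force: 2.0
```

```bash
python3 -m handwheel '[[0,0,0.001,0],[0,0,0.0005,0],[0,0,0,5],[0,0,0,5],[0,0,0,5],[0,0,0,5],[0,0,0,5],[0,0,0,5],[0,0,0,5],[0,0,0,0]]'; python3 -c "
from bench import r
s=r.sense();print(s['wrist_torque'],s['tool_pos'])"
```

```text
time: 7.45
tool_pos: [533.5, -129.4, 86.4]
tcp_rot: [180.0, 0.0, 64.4]
ft_force: [-3.0, -1.2, 6.9]
finger_gap: 34.6
grip_force: 3.5
[-0.08003928  0.71175566  0.03508408] [ 533.5351234  -129.43035362   86.40648022]
```

```bash
python3 -m handwheel '[[0,0,0,5],[0,0,0,5],[0,0,0,5],[0,0,0,5],[0,0,0,5],[0,0,0,5],[0,0,0,5],[0,0,0,5],[0,0,0,0]]'; python3 -c "
from bench import r
s=r.sense();print(s['wrist_torque'],s['tool_pos'])"
```

```text
time: 8.35
tool_pos: [534.0, -129.1, 85.9]
tcp_rot: [180.0, -0.0, 24.5]
ft_force: [1.5, 0.1, 1.9]
finger_gap: 35.4
grip_force: 0.9
[ 0.06621827 -0.1359432   0.00075949] [ 533.99381437 -129.05097121   85.93866133]
```

```bash
python3 -m handwheel '[[0,0,0,4],[0,0,0,4],[0,0,0,3],[0,0,0,3],[0,0,0,0]]'; python3 -c "
from bench import r
s=r.sense();print(s['wrist_torque'],s['tool_pos'])"; python3 -m handwheel '[[0,0,0,2],[0,0,0,2],[0,0,0,0]]'; python3 -c "
from bench import r
s=r.sense();print(s['wrist_torque'],s['tool_pos'])"
```

```text
time: 8.85
tool_pos: [533.8, -129.0, 85.8]
tcp_rot: [180.0, -0.0, 10.7]
ft_force: [1.5, -0.1, 0.8]
finger_gap: 34.7
grip_force: 0.7
[-0.04353386 -0.1403555   0.0169618 ] [ 533.78627543 -129.03423762   85.80770765]
time: 9.15
tool_pos: [533.7, -129.0, 85.8]
tcp_rot: [180.0, -0.0, 6.8]
ft_force: [1.1, -1.1, 0.6]
finger_gap: 35.0
grip_force: 1.4
[-0.18616197 -0.16765843  0.02544319] [ 533.71103726 -129.03987188   85.8149995 ]
```

```bash
for k in 1; do python3 -m handwheel '[[0,0,0,2],[0,0,0,0]]'; python3 -c "
from bench import r
s=r.sense();print(s['wrist_torque'])"; python3 -m handwheel '[[0,0,0,2],[0,0,0,0]]'; python3 -c "
from bench import r
s=r.sense();print(s['wrist_torque'])"; done
```

```text
time: 9.35
tool_pos: [533.7, -129.0, 85.8]
tcp_rot: [180.0, -0.0, 4.8]
ft_force: [1.5, -1.2, 1.1]
finger_gap: 35.1
grip_force: 7.6
[-0.24055304 -0.23019619  0.41214544]
time: 9.55
tool_pos: [533.7, -129.0, 85.8]
tcp_rot: [180.0, 0.0, 2.8]
ft_force: [0.9, -1.4, 1.0]
finger_gap: 35.0
grip_force: 27.6
[-0.29983378 -0.13434247  1.60731297]
```

```bash
python3 -m handwheel '[[0,0,0,-4],[0,0,0,-4],[0,0,-0.001,0],[0,0,-0.02,0],[0,0,-0.03,0],[0,0,-0.03,0],[0,0,-0.02,0],[0,0,-0.02,0],[0,0,0,0]]'; python3 - <<'E'
from bench import r
from h import *
s=r.sense();im=r.snapshot("wrist")[:,:,::-1];sc=r.snapshot("side")[:,:,::-1]
crop=cv2.resize(sc[190:340,215:415],(400,300),interpolation=cv2.INTER_CUBIC)
o=np.zeros((420,760,3),np.uint8);o[:,:360]=im[:,100:460];o[:300,360:]=crop
cv2.imwrite("pics/f.png",cv2.convertScaleAbs(o,alpha=1.7))
c=wristcam(r.camera_params("wrist"),s["tool_pos"],s["tcp_rot"])
for a in(-85,-81,-77,-73):
    d=np.array([np.cos(np.radians(a)),np.sin(np.radians(a))]);n=np.array([-d[1],d[0]])
    print(a,(proj(c,[[*(np.array([533.8,-129])+i*36*d+j*14*n),z] for z in(104,86) for i,j in((-1,1),(1,1),(1,-1),(-1,-1))])-[100,0]).round(0).tolist())
E
```

```text
time: 10.45
tool_pos: [535.2, -129.4, 210.2]
tcp_rot: [179.9, -0.3, 10.6]
ft_force: [0.1, 0.3, 0.5]
finger_gap: 35.0
grip_force: 0.0
-85 [[129.0, 190.0], [224.0, 200.0], [219.0, 234.0], [126.0, 226.0], [132.0, 186.0], [221.0, 194.0], [216.0, 227.0], [129.0, 219.0]]
-81 [[127.0, 194.0], [223.0, 196.0], [220.0, 231.0], [128.0, 229.0], [130.0, 189.0], [220.0, 191.0], [218.0, 224.0], [131.0, 222.0]]
-77 [[126.0, 197.0], [222.0, 193.0], [222.0, 228.0], [129.0, 232.0], [129.0, 192.0], [219.0, 188.0], [219.0, 221.0], [132.0, 225.0]]
-73 [[125.0, 200.0], [220.0, 190.0], [223.0, 225.0], [131.0, 235.0], [128.0, 195.0], [217.0, 185.0], [220.0, 218.0], [133.0, 227.0]]
```

View pics/f.png

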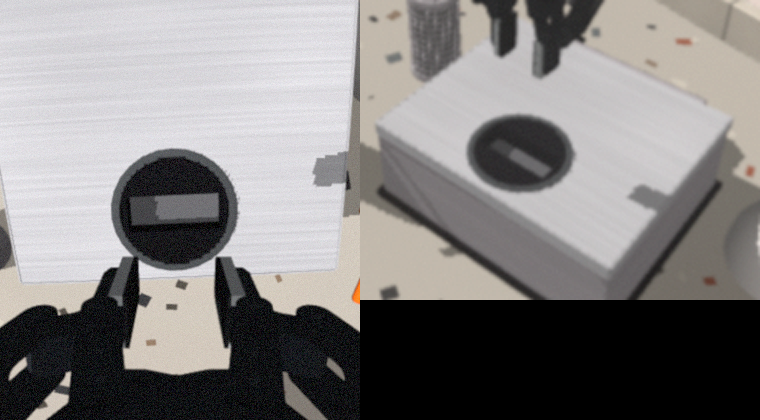

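The panel lies flush. The slot, from about (130,197) to (219,194), runs parallel to the front edge, which matches the model at the stop, so I'm handing in.

```bash
python3 -c "
from bench import r
print(r.hand_in())"
```

```text
the job is handed in; nothing more can be done
None
```

The panel is pushed shut and the quarter-turn lock is turned clockwise to its stop; the last pictures show the panel flush and the slot side to side, and I handed the job in at about 10.5 s with the robot clear of everything.

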